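# Take the front spool from the feed lane and load it on the cradle

## Robot

A 7-joint arm with a two-finger parallel gripper is mounted at the origin on a cart in front of the work surface, level with it; the furniture and walls round the work are solid. World frame = base frame: x ahead of the robot, y to its left, z up, the work surface at z = 0. Lengths are in m, angles in rad, forces in N, time in s.
With the tool pointing down it reaches from about 0.425 to 0.875 m from the base axis. Payload 4.7 kg.
Tool frame: the origin (TCP) lies at the very end of the fingers, on their centre line; the grasp point (between the pads) lies 19 mm behind it; x points along the fingers, z is the direction in which the jaws open and shut, and the axes are right-handed (so a half turn about x gives the same grasp; the last joint's range is limited). The gripper opens to 87 mm and grips with 3 to 60 N. Pads are 19 mm wide; open, the fingers measure 117 mm over their backs; the gripper's body (75 mm by 190 mm) begins 51 mm behind the grasp point.
Start: joints at [1.304, 0.321, -0.07, 1.45, 0.023, 1.371, -0.057], TCP at [0.18, -0.625, 0.223] pointing down, gripper open.
Joint ranges: [-2.86, 2.86], [-0.3, 2.09], [-1.38, 1.24], [0.06, 2.45], [-1.56, 4.7], [0.09, 2.05], [-2.69, 2.69]. Speed limits (rad/s): [2.57, 2.57, 3.14, 3.14, 3.14, 3.14, 3.14].

## Interface

Orientations are given as a rotation vector (axis times angle).
In Python, from bench import * gives the robot as it stands.
- The arm moves only by the shell command python3 -m handwheel 'ROWS' [OPENING] [FORCE]. ROWS is JSON, a list of rows, each an object with "xyz": the shift along the world's x, y, z in cm, a list of three; "angular": the turn, a rotation vector about the world's x, y, z in degrees, a list of three. A call has 1 to 5 rows; each row shifts and turns the pose as measured when the row begins; what a row does not reach is not made up. A row lasts 1/12 s, in which the tool goes at most 41.7 mm and 7.16 degrees, less where a joint would pass 70% of its speed; a pose out of reach is approached as far as the arm can. A call with a gripper value outside its range is refused whole. OPENING is the finger opening in cm, from 0 to 8.7, set as the call begins (- or left out, the last holds). The fingers move at their own pace and stop on an object; FORCE is the grip in N (left out, the last holds). Time passes only in rows, so rows that do not move let the fingers close. It gives the time, the measured TCP pose, the force and the opening at its end, in the units of the state.
- get_state(): the state, without advancing time (a new reading comes with each control period).
- get_image(name): name is "side" or "top" or "wrist"; returns a dict with "pixels" (420x560x3 uint8, blue, green, red), "K" (3x3 intrinsics, pixels), "cam_to_world" (4x4, takes a point from camera to world coordinates). Camera axes: x right, y down, z forward; pixel columns grow to the right and rows downward; lengths in m; the calibration is good to about 2 mm. A picture is of the moment at which its call begins. There is no depth.
- close_job(): hands the job in, once; it reports no verdict.
The state is a dict: "time": time; "joint_positions": joint angles; "qd": joint speeds; "joint_torque": joint torques, N m; "position": TCP position; "tool_rot": TCP orientation; "ft_force": force on the tool from outside, world axes, zero at the start; "torque": the same for the moment, N m; "grip_width": opening from 0.0 (shut) to 1.0 (fully open).
Only numpy, scipy, OpenCV 4.12 (cv2) and the standard library are available. Lean on these libraries where they do the work, as an engineer would, in place of code of your own. Each camera call takes 0.05 s, during which the arm holds its last target.

## Task

Take the front spool (the one nearest the robot, against the lip) out of the sloped feed lane, so that the two behind it roll down and the next one stops at the lip. Lower it onto the two rods of the cradle, lying on its rims with its axle line along the rods, and let go only once it rests on both rods. The other two spools stay in the lane, and the tape roll stays where it is.

Things in the scene. Friction and masses are not known exactly. Their poses are not given: they have to be found in the camera images.
- front_spool (a point): Centre of the spool that starts at the front: empty white plastic spool, two flanges 70 mm across, 51 mm wide over the flanges, about 60 g. It lies on its rims against the lip, axle across the lane, and rolls. z axis = its axle line; x and y turn as it rolls. Grasp it from above across the flanges (51 mm); its centre starts 84 mm above the bench.
- second_spool (a point): Centre of the second, identical spool, touching the front one from behind (up the slope). When the front one leaves it rolls about 70 mm down to the lip. z axis = its axle line.
- third_spool (a point): Centre of the third, identical spool, behind the second. z axis = its axle line.
- lane: Fixed aluminium channel, 234 x 66 mm, sloping down to the robot at 0.14 rad. Origin on the bench under the front lip's inner face, mid-width; x level from the lip up the lane, y across, z up. Floor at z = 45 mm at the lip. Above the floor: lip and end wall 24 mm, side guides 12 mm (64 mm apart outside). A spool at the lip has its centre at x 28, y 0, z 84 mm, the next at x 97, z 94 mm.
- cradle: Fixed cradle: plywood base 84 x 98 x 10 mm, two level steel rods 16 mm thick between end plates. Origin on the bench under its centre; y along the rods, x across, z up. Rod centres at x = +27 and -27 mm, 24 mm up; end plates 90 mm apart inside, 34 mm high. A spool resting on both rods has its axle along y and its centre at x 0, z 57 mm, y within 19 mm of the middle.
- tape_roll: Bystander: loose black roll of tape lying flat, 64 mm across, 18 mm high, near the right edge of the bench. Origin at the centre of its underside.

How it is judged:
By the outcome, as a careful person would: the job done as asked, in the order asked, and still so for the second after the job is handed in, with the robot touching nothing.
It also fails if it takes over 38 s, if anything falls off the work surface, if the arm or the gripper's body presses on something with over 40 N, if the wrist force passes 120 N, or if a joint passes its speed limit or range.

## Working session

There is one attempt and no reset: what is moved stays moved. The work goes in short steps, Python scripts to look and compute and a shell command to move; the robot and the scene stay as the last step left them, time stands still between calls to the robot, and variables do not carry over. Pictures are saved under pics/ and viewed, and the job is handed in when it is done.

```bash
mkdir -p pics; ls; python3 - <<'E'
from bench import *
import cv2
s=get_state();print({k:s[k] for k in('time','position','tool_rot','grip_width','ft_force')})
for n in('side','top','wrist'):
    i=get_image(n);cv2.imwrite(f'pics/{n}0.png',i['pixels']);print(n,i['K'].round(1).tolist(),i['cam_to_world'].round(3).tolist())
E
```

```text
pics
{'time': 0.0, 'position': array([ 0.17990569, -0.62403652,  0.22146646]), 'tool_rot': array([ 1.00096664,  1.33070142, -0.99927033]), 'grip_width': 1.0008156919171232, 'ft_force': array([-0.35150532, -0.18485591,  0.49960348])}
side [[527.5, 0.0, 273.3], [0.0, 527.5, 202.5], [0.0, 0.0, 1.0]] [[0.959, -0.14, 0.246, 0.324], [-0.282, -0.401, 0.872, -1.05], [-0.024, -0.905, -0.424, 0.444], [0.0, 0.0, 0.0, 1.0]]
top [[379.4, 0.0, 277.2], [0.0, 379.4, 210.5], [0.0, 0.0, 1.0]] [[0.005, -0.997, 0.081, 0.49], [-1.0, -0.004, 0.008, -0.325], [-0.008, -0.082, -0.997, 0.936], [0.0, 0.0, 0.0, 1.0]]
wrist [[349.6, 0.0, 281.0], [0.0, 349.6, 201.7], [0.0, 0.0, 1.0]] [[0.277, -0.929, -0.247, 0.246], [-0.961, -0.269, -0.069, -0.605], [-0.002, 0.256, -0.967, 0.385], [0.0, 0.0, 0.0, 1.0]]
```

View pics/top0.png

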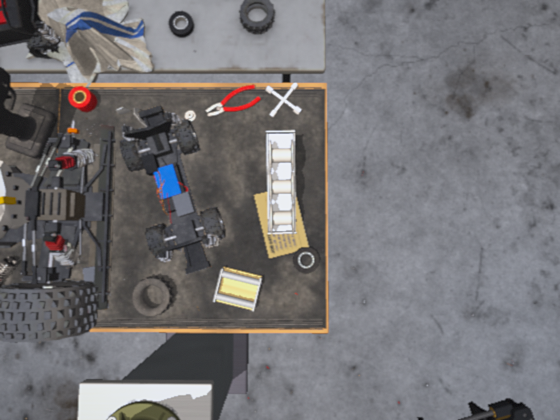

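View pics/side0.png

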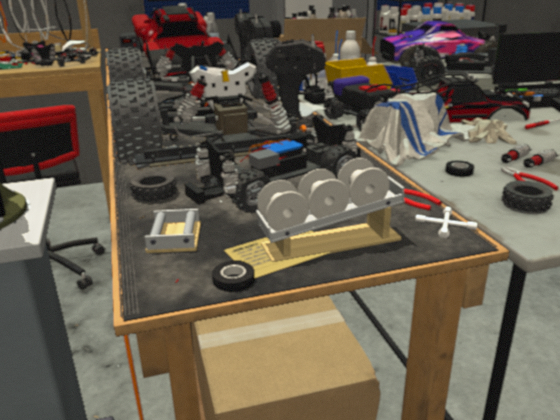

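View pics/wrist0.png

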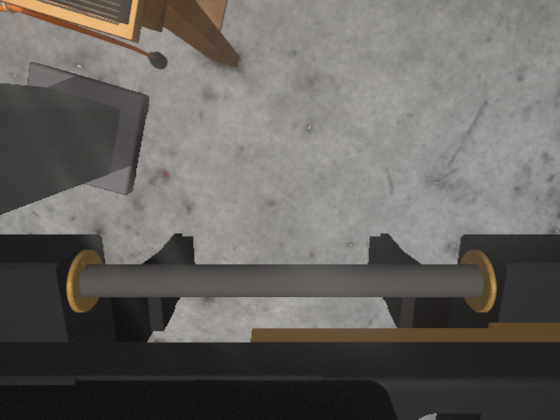

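The top view shows the lane around (281,182) with its front lip near (283,232), the cradle at (238,289), and the tape roll at (306,260). In the side view the front spool is at (284,208) and the cradle at (174,228). Next I'll enlarge these areas.

```bash
python3 - <<'E'
import cv2
a=cv2.imread('pics/top0.png');cv2.imwrite('pics/t1.png',cv2.resize(a[120:320,200:330],None,fx=3,fy=3,interpolation=cv2.INTER_CUBIC)[:600])
cv2.imwrite('pics/t2.png',cv2.resize(a[220:320,200:330],None,fx=6,fy=6,interpolation=cv2.INTER_CUBIC)[:600])
a=cv2.imread('pics/side0.png');cv2.imwrite('pics/s1.png',cv2.resize(a[150:290,140:410],(800,415),interpolation=cv2.INTER_CUBIC))
E
```

```text
(no output)
```

View pics/t1.png

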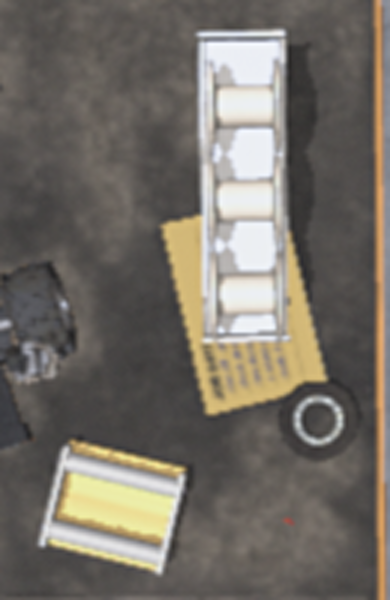

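View pics/t2.png

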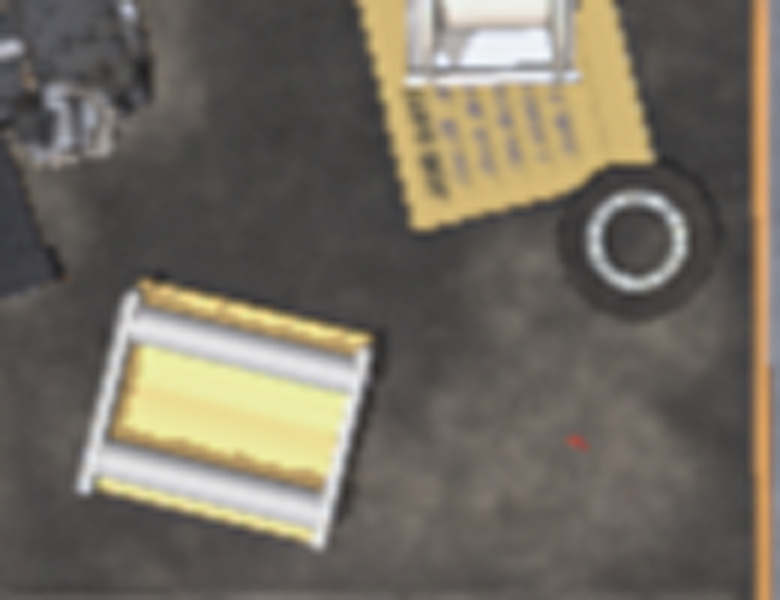

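View pics/s1.png

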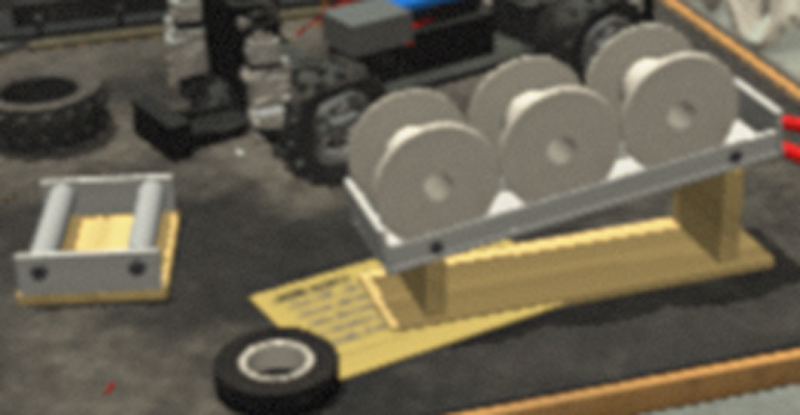

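```bash
cat > h.py <<'E'
from bench import *
import numpy as np
def ray(c,uv,z):
    d=c['cam_to_world'][:3,:3]@np.linalg.solve(c['K'],[uv[0],uv[1],1]);o=c['cam_to_world'][:3,3]
    return o+d*(z-o[2])/d[2]
def proj(c,p):
    T=np.linalg.inv(c['cam_to_world']);q=c['K']@(T[:3,:3]@np.array(p)+T[:3,3]);return q[:2]/q[2]
E
python3 - <<'E'
from h import *
np.set_printoptions(precision=4,suppress=True)
c=get_image('top');s=get_image('side')
t1=lambda u,v:(u/3+200-1/3,v/3+120-1/3); t2=lambda u,v:(u/6+200-.4,v/6+220-.4)
L=ray(c,t1(246.5,338),.069);E=ray(c,t1(241,34),.102);print('lip',L,'end',E,'yaw',np.degrees(np.arctan2(*(E-L)[[1,0]])))
hs=[ray(c,t1(u,v),z) for u,v,z in((246,296,.084),(246,200,.094),(245,105,.104))];print('hubs',*hs)
P=[ray(c,t2(*p),.034) for p in((133,295),(84,490),(365,347),(318,545))]
C=sum(P)/4;a=(P[0]+P[1]-P[2]-P[3])/2;print('cradle',C,'rod dir',a,np.linalg.norm(a),'yaw',np.degrees(np.arctan2(-a[0],a[1])))
b=P[0]-P[1];print(b)
s1=lambda u,v:(u/2.963+140,v/2.963+150)
# side checks: cradle centre from plate-top corners, front spool near flange centre
Q=[ray(s,s1(*p),.034) for p in((42,180),(172,178),(18,257),(160,257))];print('side cradle',sum(Q)/4, *Q)
print('top front bore',ray(s,s1(438,187),.084), ray(s,s1(562,151),.094))
print('tape',ray(c,t2(638,240),.018))
E
```

```text
lip [ 0.5108 -0.3282  0.069 ] end [ 0.7372 -0.3231  0.102 ] yaw 1.2915794216746632
hubs [ 0.5419 -0.3276  0.084 ] [ 0.6131 -0.3273  0.094 ] [ 0.6828 -0.3263  0.104 ]
cradle [ 0.3773 -0.2237  0.034 ] rod dir [0.0201 0.0916 0.    ] 0.09374167767615159 yaw -12.398341280560032
[ 0.0756 -0.0179  0.    ]
side cradle [ 0.3768 -0.2295  0.034 ] [ 0.3497 -0.1698  0.034 ] [ 0.4253 -0.1932  0.034 ] [ 0.3288 -0.2647  0.034 ] [ 0.4033 -0.2902  0.034 ]
top front bore [ 0.5433 -0.3543  0.084 ] [ 0.6122 -0.3542  0.094 ]
tape [ 0.4469 -0.3865  0.018 ]
```

```bash
cat > tgt.py <<'E'
import sys
from h import *
from scipy.spatial.transform import Rotation as R
def goal(x,y,z,yaw):
    """deg yaw of jaw axis from world y; prints shift cm and angular deg"""
    s=get_state();Rc=R.from_rotvec(s['tool_rot']);best=None
    for sg in(1,-1):
        ps=np.radians(yaw);zt=sg*np.array([-np.sin(ps),np.cos(ps),0]);xt=np.array([0,0,-1.]);M=np.c_[xt,np.cross(zt,xt),zt]
        d=(R.from_matrix(M)*Rc.inv()).as_rotvec(degrees=True)
        print('sg',sg,'ang',d.round(2))
    print('t',round(s['time'],2),'pos',s['position'].round(4),'shift cm',((np.array([x,y,z])-s['position'])*100).round(2),'F',s['ft_force'].round(1),'w',round(s['grip_width']*87,1),'q',s['joint_positions'].round(2))
goal(*map(float,sys.argv[1:]))
E
python3 tgt.py .542 -.328 .2 1.3
python3 -c "
from h import *
from scipy.spatial.transform import Rotation as R
print(R.from_rotvec(get_state()['tool_rot']).as_matrix().round(2))"
```

```text
sg 1 ang [ 2.0000e-02 -7.0000e-02  1.6521e+02]
sg -1 ang [-5.000e-02 -1.000e-02 -1.479e+01]
t 0.25 pos [ 0.18   -0.6243  0.2221] shift cm [36.2  29.63 -2.21] F [-0.8  0.3 -0.4] w 86.9 q [ 1.3   0.32 -0.07  1.45  0.02  1.37 -0.06]
[[-0.    0.96  0.28]
 [ 0.    0.28 -0.96]
 [-1.   -0.   -0.  ]]
```

```bash
python3 -m handwheel '[{"xyz":[2.5,2,0],"angular":[0,0,-1.5]},{"xyz":[2.5,2,0],"angular":[0,0,-1.5]},{"xyz":[2.5,2,0],"angular":[0,0,-1.5]},{"xyz":[2.5,2,0],"angular":[0,0,-1.5]},{"xyz":[2.5,2,0],"angular":[0,0,-1.5]}]' 8.7 20; python3 tgt.py .542 -.328 .2 1.3
```

```text
time: 0.67
position: [0.2969, -0.5264, 0.2202]
tool_rot: [1.114, 1.271, -1.122]
ft_force: [0.2, -0.1, 1.5]
grip_width: 1.0
sg 1 ang [ 6.2000e-01 -2.0000e-02  1.7415e+02]
sg -1 ang [-0.02 -0.4  -5.85]
t 0.67 pos [ 0.2969 -0.5264  0.2202] shift cm [24.51 19.84 -2.02] F [ 0.2 -0.1  1.5] w 87.0 q [ 1.12  0.23 -0.14  1.57  0.04  1.35 -0.46]
```

```bash
python3 -m handwheel '[{"xyz":[2.5,2,0],"angular":[0,0,-1]},{"xyz":[2.5,2,0],"angular":[0,0,-1]},{"xyz":[2.5,2,0],"angular":[0,0,-1]},{"xyz":[2.5,2,0],"angular":[0,0,-1]},{"xyz":[2.5,2,0],"angular":[0,0,-1]}]' ; python3 -m handwheel '[{"xyz":[2.5,2,0],"angular":[0,0,0]},{"xyz":[2.5,2,0],"angular":[0,0,0]},{"xyz":[2.5,2,0],"angular":[0,0,0]},{"xyz":[2.5,2,0],"angular":[0,0,0]},{"xyz":[1.5,1.4,0],"angular":[0,0,0]}]'; python3 tgt.py .542 -.328 .2 1.3
```

```text
time: 1.08
position: [0.4264, -0.4206, 0.2202]
tool_rot: [1.183, 1.229, -1.192]
ft_force: [-0.3, -0.7, 0.2]
grip_width: 0.998
time: 1.5
position: [0.5483, -0.3184, 0.2202]
tool_rot: [1.183, 1.23, -1.189]
ft_force: [-0.0, 0.6, 0.3]
grip_width: 1.006
sg 1 ang [ 5.3000e-01 -8.0000e-02  1.7942e+02]
sg -1 ang [-0.05 -0.34 -0.58]
t 1.5 pos [ 0.5483 -0.3184  0.2202] shift cm [-0.63 -0.96 -2.02] F [-0.   0.6  0.3] w 87.5 q [ 0.73  0.31 -0.31  1.48  0.1   1.37 -1.12]
```

```bash
python3 -m handwheel '[{"xyz":[-0.6,-0.9,-1.5],"angular":[0,-0.3,-0.5]},{"xyz":[0,0,-2],"angular":[0,0,0]},{"xyz":[0,0,-2],"angular":[0,0,0]},{"xyz":[0,0,-1],"angular":[0,0,0]},{"xyz":[0,0,0],"angular":[0,0,0]}]' ; python3 tgt.py .542 -.328 .07 1.3; python3 - <<'E'
from h import *
import cv2
for n in('top','wrist','side'):
    i=get_image(n)
    p=i['pixels']
    cv2.imwrite(f'pics/{n}1.png',p if n=='wrist' else cv2.resize(p[120:270,200:350] if n=='top' else p[130:280,200:400],None,fx=4,fy=4,interpolation=cv2.INTER_CUBIC))
E
```

```text
time: 1.92
position: [0.5501, -0.3177, 0.1539]
tool_rot: [1.185, 1.226, -1.174]
ft_force: [-0.5, 0.2, -0.2]
grip_width: 0.997
sg 1 ang [ -0.49  -0.36 179.03]
sg -1 ang [-0.23  0.31 -0.97]
t 1.92 pos [ 0.5501 -0.3177  0.1539] shift cm [-0.81 -1.03 -8.39] F [-0.5  0.2 -0.2] w 86.7 q [ 0.74  0.34 -0.31  1.57  0.1   1.24 -1.12]
```

View pics/wrist1.png

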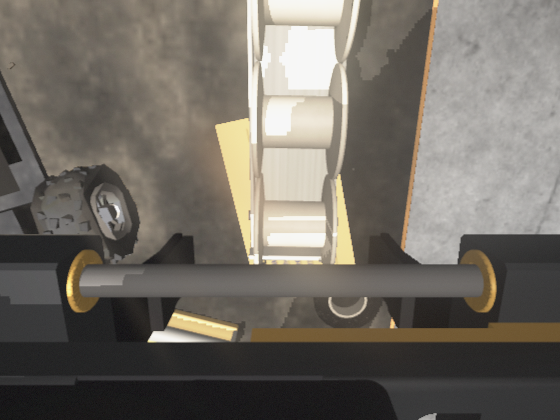

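View pics/side1.png

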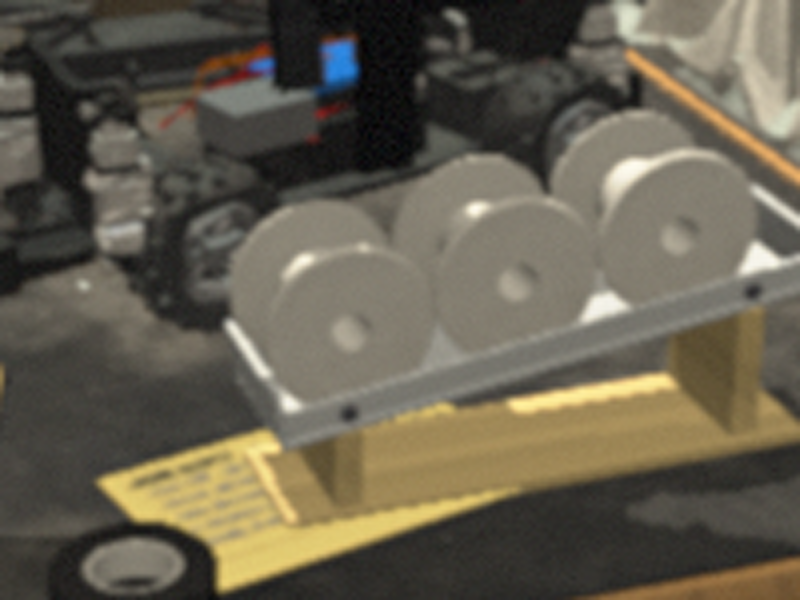

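The wrist view shows the front spool at (295,225), left of the jaw centre at about column 281. In the side view the near bore is at full-image (287,213), the same as before. The sideways correction wasn't carried out, so I'll repeat it.

```bash
python3 -m handwheel '[{"xyz":[-0.5,-0.6,0],"angular":[0,0,-0.5]},{"xyz":[-0.5,-0.6,0],"angular":[0,0,-0.5]},{"xyz":[0,0,0],"angular":[0,0,0]},{"xyz":[0,0,0],"angular":[0,0,0]}]' ; python3 tgt.py .542 -.328 .07 1.3
```

```text
time: 2.4
position: [0.5418, -0.3347, 0.1617]
tool_rot: [1.201, 1.204, -1.187]
ft_force: [0.4, 0.3, 0.1]
grip_width: 1.003
sg 1 ang [   1.35   -0.29 -179.7 ]
sg -1 ang [0.18 0.86 0.3 ]
t 2.4 pos [ 0.5418 -0.3347  0.1617] shift cm [ 0.02  0.67 -9.17] F [0.4 0.3 0.1] w 87.3 q [ 0.76  0.33 -0.3   1.57  0.1   1.24 -1.11]
```

```bash
python3 -m handwheel '[{"xyz":[0,0.5,-1],"angular":[0,0.8,0.3]},{"xyz":[0,0,-1],"angular":[0,0,0]},{"xyz":[0,0,0],"angular":[0,0,0]},{"xyz":[0,0,0],"angular":[0,0,0]}]' ; python3 tgt.py .542 -.328 .07 1.3;  python3 -m handwheel '[{"xyz":[0,0,0],"angular":[0,0,0]}]';python3 tgt.py .542 -.328 .07 1.3
```

```text
time: 2.73
position: [0.5419, -0.3299, 0.1408]
tool_rot: [1.19, 1.215, -1.194]
ft_force: [-0.4, 0.6, 1.2]
grip_width: 1.001
sg 1 ang [ 1.3000e-01 -3.8000e-01 -1.7997e+02]
sg -1 ang [0.24 0.08 0.03]
t 2.73 pos [ 0.5419 -0.3299  0.1408] shift cm [ 0.01  0.19 -7.08] F [-0.4  0.6  1.2] w 87.1 q [ 0.75  0.35 -0.3   1.59  0.11  1.21 -1.13]
time: 2.82
position: [0.5417, -0.3294, 0.14]
tool_rot: [1.19, 1.217, -1.194]
ft_force: [-0.1, 0.2, -0.5]
grip_width: 1.0
sg 1 ang [ 2.0e-02 -3.1e-01 -1.8e+02]
sg -1 ang [0.2  0.02 0.  ]
t 2.82 pos [ 0.5417 -0.3294  0.14  ] shift cm [ 0.03  0.14 -7.  ] F [-0.1  0.2 -0.5] w 87.0 q [ 0.75  0.35 -0.3   1.59  0.11  1.21 -1.13]
```

Settled and aligned to within 1.5 mm. Next is a gentle descent.

```bash
python3 -m handwheel '[{"xyz":[0,0.1,-1.5],"angular":[0,0,0]},{"xyz":[0,0,-1.5],"angular":[0,0,0]},{"xyz":[0,0,-1.5],"angular":[0,0,0]},{"xyz":[0,0,0],"angular":[0,0,0]},{"xyz":[0,0,0],"angular":[0,0,0]}]' ; python3 tgt.py .542 -.328 .07 1.3
```

```text
time: 3.23
position: [0.5432, -0.3276, 0.0946]
tool_rot: [1.189, 1.216, -1.191]
ft_force: [0.7, -0.3, 0.1]
grip_width: 1.0
sg 1 ang [ -0.22   0.37 179.9 ]
sg -1 ang [ 0.24  0.14 -0.1 ]
t 3.23 pos [ 0.5432 -0.3276  0.0946] shift cm [-0.12 -0.04 -2.46] F [ 0.7 -0.3  0.1] w 87.0 q [ 0.74  0.39 -0.3   1.64  0.13  1.13 -1.14]
```

```bash
python3 -m handwheel '[{"xyz":[-0.1,0,-1.2],"angular":[0,0,0]},{"xyz":[0,0,-1.2],"angular":[0,0,0]},{"xyz":[0,0,0],"angular":[0,0,0]},{"xyz":[0,0,0],"angular":[0,0,0]}]' ; python3 tgt.py .542 -.328 .07 1.3; python3 - <<'E'
from h import *
import cv2
for n in('wrist','side'):
    i=get_image(n)
    p=i['pixels']
    cv2.imwrite(f'pics/{n}2.png',p if n=='wrist' else cv2.resize(p[130:280,200:400],None,fx=4,fy=4,interpolation=cv2.INTER_CUBIC))
E
```

```text
time: 3.57
position: [0.5433, -0.3281, 0.0706]
tool_rot: [1.189, 1.213, -1.19]
ft_force: [-0.4, 0.4, -0.8]
grip_width: 1.001
sg 1 ang [ -0.46   0.51 179.89]
sg -1 ang [ 0.33  0.29 -0.11]
t 3.57 pos [ 0.5433 -0.3281  0.0706] shift cm [-0.13  0.01 -0.06] F [-0.4  0.4 -0.8] w 87.1 q [ 0.74  0.41 -0.3   1.66  0.14  1.08 -1.14]
```

View pics/side2.png

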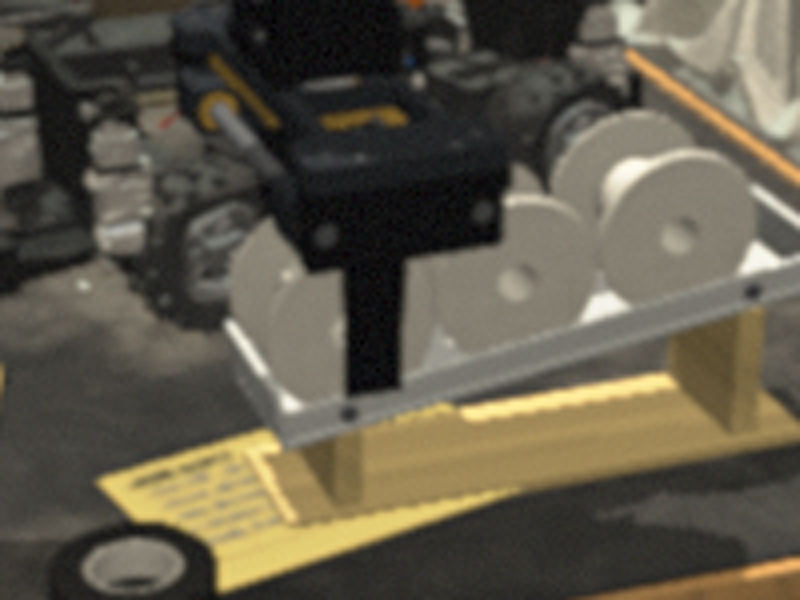

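View pics/wrist2.png

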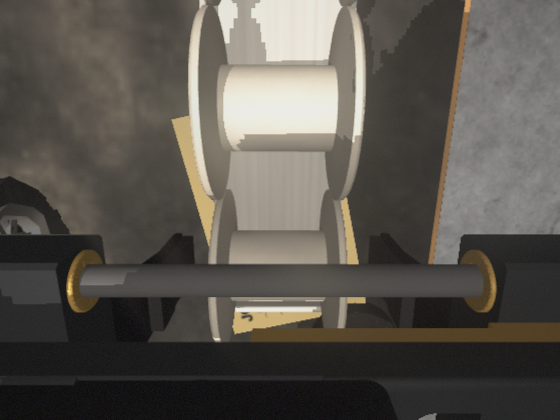

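```bash
python3 - <<'E'
from h import *
s=get_image('side')
for p in((.5433,-.328-.0435-.015,.0706),(.5433,-.354,.084),(.541,-.354,.084)):
    q=proj(s,p);print(q, (q-[200,130])*4)
E
```

```text
[294.53202002 230.10756928] [378.12808009 400.43027711]
[287.79083041 213.02809833] [351.16332163 332.1123933 ]
[286.36989169 213.24483335] [345.47956675 332.97933341]
```

The near finger tip at (373,390) is within 2–3 mm of its predicted position (378,400), and it stands over the spool axis. The wrist view shows the spool centred between the fingers. I'll close the gripper now.

```bash
python3 -m handwheel '[{"xyz":[0,0,0],"angular":[0,0,0]},{"xyz":[0,0,0],"angular":[0,0,0]},{"xyz":[0,0,0],"angular":[0,0,0]},{"xyz":[0,0,0],"angular":[0,0,0]},{"xyz":[0,0,0],"angular":[0,0,0]}]' 3.5 20;python3 -m handwheel '[{"xyz":[0,0,0],"angular":[0,0,0]},{"xyz":[0,0,0],"angular":[0,0,0]},{"xyz":[0,0,0],"angular":[0,0,0]}]'; python3 tgt.py .542 -.328 .07 1.3
```

```text
time: 4.13
position: [0.5446, -0.3289, 0.0731]
tool_rot: [1.189, 1.209, -1.189]
ft_force: [0.2, -0.1, -0.1]
grip_width: 0.706
time: 4.38
position: [0.5447, -0.3288, 0.0734]
tool_rot: [1.189, 1.209, -1.189]
ft_force: [0.8, -1.0, -0.5]
grip_width: 0.588
sg 1 ang [ -0.77   0.7  179.9 ]
sg -1 ang [ 0.45  0.49 -0.1 ]
t 4.38 pos [ 0.5447 -0.3288  0.0734] shift cm [-0.27  0.08 -0.34] F [ 0.8 -1.  -0.5] w 51.1 q [ 0.74  0.41 -0.3   1.66  0.14  1.08 -1.14]
```

```bash
python3 -m handwheel '[{"xyz":[0,0,0],"angular":[0,0,0]},{"xyz":[0,0,0],"angular":[0,0,0]},{"xyz":[0,0,0],"angular":[0,0,0]}]';  python3 -m handwheel '[{"xyz":[0,0,1],"angular":[0,0,0]},{"xyz":[0,0,1.5],"angular":[0,0,0]},{"xyz":[0,0,1.5],"angular":[0,0,0]},{"xyz":[0,0,1.5],"angular":[0,0,0]},{"xyz":[0,0,1.5],"angular":[0,0,0]}]'; python3 tgt.py .542 -.328 .17 1.3
```

```text
time: 4.63
position: [0.5447, -0.3288, 0.0733]
tool_rot: [1.189, 1.209, -1.189]
ft_force: [0.3, -0.1, 0.3]
grip_width: 0.584
time: 5.05
position: [0.5412, -0.327, 0.1431]
tool_rot: [1.189, 1.219, -1.192]
ft_force: [-0.6, 0.3, -0.9]
grip_width: 0.588
sg 1 ang [-2.0000e-02  2.4000e-01  1.7988e+02]
sg -1 ang [ 0.15  0.02 -0.12]
t 5.05 pos [ 0.5412 -0.327   0.1431] shift cm [ 0.08 -0.1   2.69] F [-0.6  0.3 -0.9] w 51.2 q [ 0.75  0.35 -0.3   1.59  0.11  1.22 -1.13]
```

```bash
python3 -m handwheel '[{"xyz":[0,0,1.5],"angular":[0,0,0]},{"xyz":[0,0,1.5],"angular":[0,0,0]},{"xyz":[0,0,1],"angular":[0,0,0]},{"xyz":[0,0,0],"angular":[0,0,0]},{"xyz":[0,0,0],"angular":[0,0,0]}]'; python3 tgt.py .377 -.226 .17 -12.4; python3 - <<'E'
from h import *
import cv2
for n in('wrist','side'):
    i=get_image(n)
    p=i['pixels']
    cv2.imwrite(f'pics/{n}3.png',p if n=='wrist' else cv2.resize(p[130:280,200:400],None,fx=4,fy=4,interpolation=cv2.INTER_CUBIC))
E
```

```text
time: 5.47
position: [0.543, -0.3279, 0.1921]
tool_rot: [1.189, 1.21, -1.189]
ft_force: [0.2, 0.1, -0.9]
grip_width: 0.586
sg 1 ang [ -0.51   0.68 166.17]
sg -1 ang [  0.46   0.35 -13.83]
t 5.47 pos [ 0.543  -0.3279  0.1921] shift cm [-16.6   10.19  -2.21] F [ 0.2  0.1 -0.9] w 51.0 q [ 0.75  0.31 -0.31  1.54  0.1   1.3  -1.12]
```

View pics/side3.png

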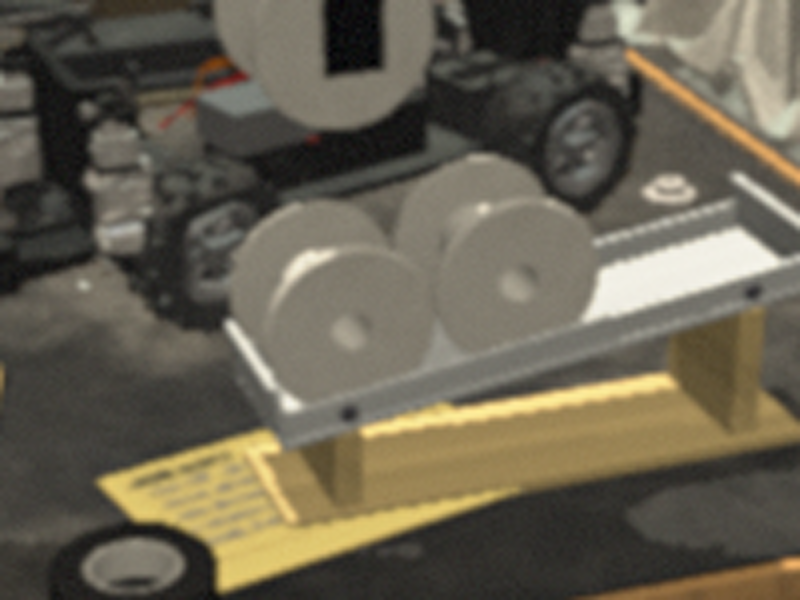

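View pics/wrist3.png

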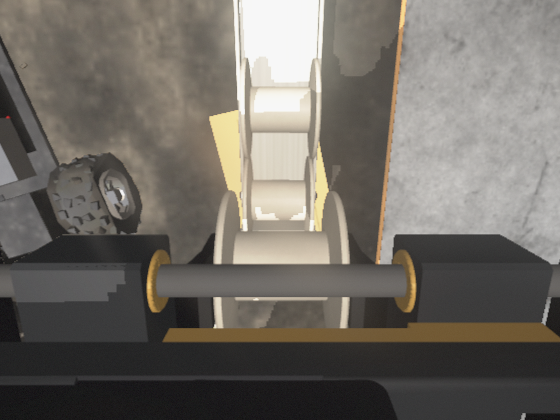

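The side view shows the front spool held in the jaws. The second spool is now at the lip with its bore at (350,332), exactly where the front one was, and the third sits behind it. Now I'll measure how far the held spool's centre is from the TCP.

```bash
python3 - <<'E'
from h import *
import cv2
np.set_printoptions(precision=4,suppress=True)
i=get_image('side');st=get_state();p=i['pixels'];t=st['position'];print(t)
cv2.imwrite('pics/side4.png',cv2.resize(p[60:180,220:340],None,fx=5,fy=5,interpolation=cv2.INTER_CUBIC))
for dx in(-.003,0):
  for dz in(.008,.011):
    c=t+[dx,0,dz]
    a=np.linspace(0,2*np.pi,9)[:-1]
    P=np.array([(proj(i,c+[.035*np.cos(k),-.0255,.035*np.sin(k)])-[220,60])*5 for k in np.linspace(0,2*np.pi,200)])
    print(dx,dz,'left',P[:,0].min(),'right',P[:,0].max(),'bottom',P[:,1].max(),'top',P[:,1].min())
print((proj(i,t+[0,-.0405,0])-[220,60])*5)
E
```

```text
[ 0.5424 -0.3276  0.1907]
-0.003 0.008 left 204.02627099347512 right 434.4154302445378 bottom 524.8652416310354 top 292.95914239890305
-0.003 0.011 left 203.67175219051774 right 434.44883319295286 bottom 515.3405394337404 top 282.69399191614065
0 0.008 left 214.1215111336379 right 444.05768539291785 bottom 523.6175591349756 top 291.8936941464001
0 0.011 left 213.78435482959247 right 444.1069325739491 bottom 514.0998477116243 top 281.6363767626349
[346.6559 452.2069]
```

View pics/side4.png

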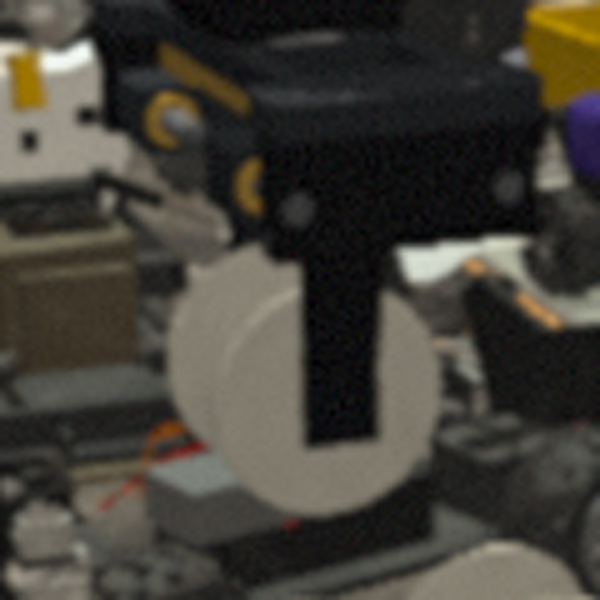

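The edges at left 216, right 441 and bottom 516 put the spool centre about 10.5 mm above the TCP with no sideways offset. That makes the resting TCP z about 46.5 mm. Now the transfer to the cradle.

```bash
python3 -m handwheel '[{"xyz":[-1.5,0.9,0],"angular":[0,0,-1.5]},{"xyz":[-2,1.2,0],"angular":[0,0,-1.5]},{"xyz":[-2,1.2,0],"angular":[0,0,-1.5]},{"xyz":[-2,1.2,0],"angular":[0,0,-1.5]},{"xyz":[-2,1.2,0],"angular":[0,0,-1.5]}]';python3 -m handwheel '[{"xyz":[-2,1.2,0],"angular":[0,0,-1.5]},{"xyz":[-2,1.2,0],"angular":[0,0,-1.5]},{"xyz":[-1.5,0.9,0],"angular":[0,0,-1.5]},{"xyz":[0,0,0],"angular":[0,0,0]},{"xyz":[0,0,0],"angular":[0,0,0]}]'; python3 tgt.py .377 -.226 .12 -12.4
```

```text
time: 6.03
position: [0.4443, -0.2686, 0.183]
tool_rot: [1.29, 1.156, -1.292]
ft_force: [0.1, -0.2, -0.3]
grip_width: 0.588
time: 6.45
position: [0.38, -0.2306, 0.1775]
tool_rot: [1.349, 1.123, -1.359]
ft_force: [-0.0, 0.2, -0.4]
grip_width: 0.587
sg 1 ang [  1.04  -0.52 178.78]
sg -1 ang [-0.33 -0.67 -1.22]
t 6.45 pos [ 0.38   -0.2306  0.1775] shift cm [-0.3   0.46 -5.75] F [-0.   0.2 -0.4] w 51.1 q [ 0.8  -0.07 -0.3   1.97 -0.02  1.25 -1.26]
```

```bash
python3 -m handwheel '[{"xyz":[-0.3,0.45,-1],"angular":[-0.3,-0.6,-1.2]},{"xyz":[0,0,-2],"angular":[0,0,0]},{"xyz":[0,0,-2],"angular":[0,0,0]},{"xyz":[0,0,0],"angular":[0,0,0]},{"xyz":[0,0,0],"angular":[0,0,0]}]'; python3 tgt.py .377 -.226 .12 -12.4
python3 -m handwheel '[{"xyz":[0,0,0],"angular":[0,0,0]}]'; python3 tgt.py .377 -.226 .1 -12.4;python3 - <<'E'
from h import *
import cv2
for n in('wrist','side','top'):
    i=get_image(n)
    p=i['pixels']
    cv2.imwrite(f'pics/{n}5.png',p if n=='wrist' else cv2.resize(p[130:280,100:300] if n=='side' else p[220:320,200:330],None,fx=4,fy=4,interpolation=cv2.INTER_CUBIC))
E
```

```text
time: 6.87
position: [0.3804, -0.2278, 0.1257]
tool_rot: [1.366, 1.099, -1.364]
ft_force: [0.8, -0.2, 0.2]
grip_width: 0.587
sg 1 ang [ -0.18   0.   179.88]
sg -1 ang [ 0.    0.11 -0.12]
t 6.87 pos [ 0.3804 -0.2278  0.1257] shift cm [-0.34  0.18 -0.57] F [ 0.8 -0.2  0.2] w 51.1 q [ 0.8  -0.03 -0.31  2.05 -0.01  1.12 -1.29]
time: 6.95
position: [0.3808, -0.2279, 0.1257]
tool_rot: [1.366, 1.1, -1.364]
ft_force: [-0.0, -0.5, -1.5]
grip_width: 0.588
sg 1 ang [-1.3000e-01 -7.0000e-02  1.7986e+02]
sg -1 ang [-0.04  0.09 -0.14]
t 6.95 pos [ 0.3808 -0.2279  0.1257] shift cm [-0.38  0.19 -2.57] F [-0.  -0.5 -1.5] w 51.2 q [ 0.8  -0.03 -0.31  2.05 -0.01  1.12 -1.29]
```

View pics/side5.png

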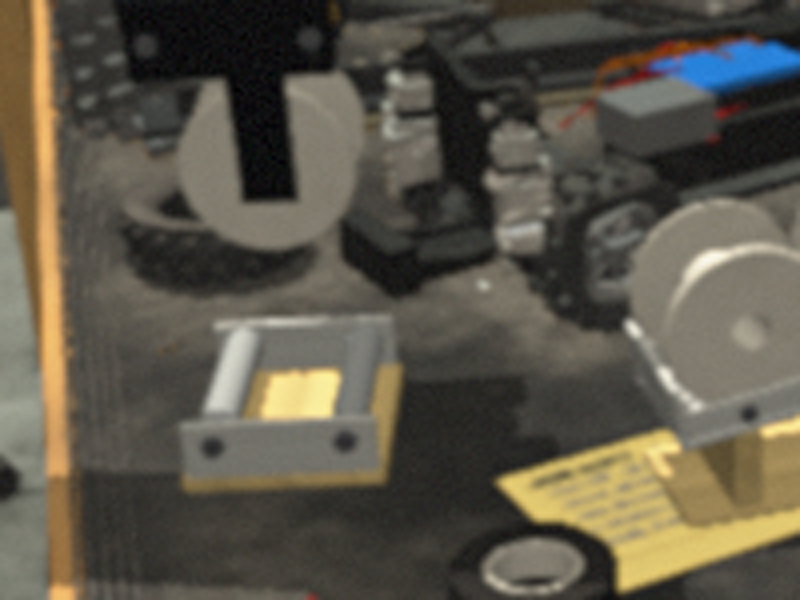

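View pics/wrist5.png

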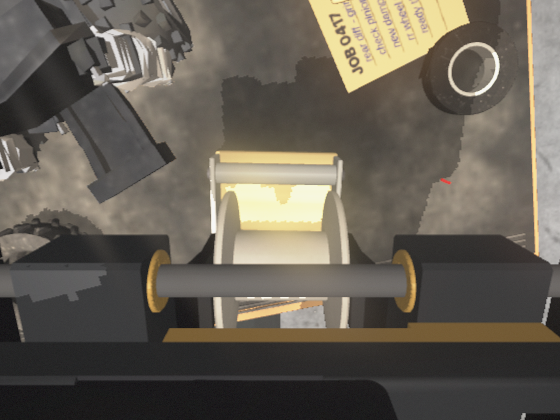

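```bash
python3 - <<'E'
from h import *
np.set_printoptions(precision=4,suppress=True)
s=get_image('side');w=get_image('wrist')
f=lambda u,v:(u/4+100-.4,v/4+130-.4)
a,b=ray(s,f(212,447),.024),ray(s,f(345,440),.024);print(a,b,np.linalg.norm(b-a),np.degrees(np.arctan2(*(b-a)[[1,0]])))
ps=np.radians(-12.4);yd=np.array([-np.sin(ps),np.cos(ps),0]);print('cradle',(a+b)/2+.049*yd)
# wrist: far rod midline ends at (215,174),(337,173), rod centre z=.024
a,b=ray(w,(215,174),.024),ray(w,(337,173),.024);m=(a+b)/2;xd=np.array([np.cos(ps),np.sin(ps),0])
print(a,b,np.degrees(np.arctan2(-(a-b)[0],(a-b)[1])),'cradle',m-.027*xd)
E
```

```text
[ 0.338  -0.2652  0.024 ] [ 0.391  -0.2771  0.024 ] 0.054276183490136125 -12.609467784937863
cradle [ 0.375  -0.2233  0.024 ]
[ 0.412  -0.1829  0.024 ] [ 0.3928 -0.2748  0.024 ] -11.782759323459592 cradle [ 0.376 -0.223  0.024]
```

Three views agree on a cradle centre near (0.376, −0.2235) and a yaw of −12.4°. I'll correct the position and lower.

```bash
python3 -m handwheel '[{"xyz":[-0.5,0.4,-0.8],"angular":[0,0,0]},{"xyz":[0,0,-1.2],"angular":[0,0,0]},{"xyz":[0,0,-1.2],"angular":[0,0,0]},{"xyz":[0,0,0],"angular":[0,0,0]},{"xyz":[0,0,0],"angular":[0,0,0]}]'; python3 -m handwheel '[{"xyz":[0,0,0],"angular":[0,0,0]}]' >/dev/null; python3 tgt.py .3758 -.2235 .0465 -12.4
```

```text
time: 7.62
position: [0.3758, -0.2238, 0.0944]
tool_rot: [1.366, 1.093, -1.361]
ft_force: [-0.1, -0.4, 0.3]
grip_width: 0.587
sg 1 ang [ -0.51   0.28 179.87]
sg -1 ang [ 0.18  0.33 -0.13]
t 7.7 pos [ 0.3754 -0.2236  0.0944] shift cm [ 0.04  0.01 -4.79] F [-1.   0.1 -0.7] w 51.0 q [ 0.79 -0.02 -0.31  2.1  -0.01  1.05 -1.3 ]
```

```bash
python3 -m handwheel '[{"xyz":[0,0,-1.2],"angular":[0,0.3,0]},{"xyz":[0,0,-1.2],"angular":[0,0,0]},{"xyz":[0,0,-1.2],"angular":[0,0,0]},{"xyz":[0,0,0],"angular":[0,0,0]},{"xyz":[0,0,0],"angular":[0,0,0]}]'; python3 -m handwheel '[{"xyz":[0,0,0],"angular":[0,0,0]}]' >/dev/null; python3 tgt.py .3758 -.2235 .0465 -12.4; python3 - <<'E'
from h import *
import cv2
p=get_image('side')['pixels'];cv2.imwrite('pics/side6.png',cv2.resize(p[170:270,110:230],None,fx=6,fy=6,interpolation=cv2.INTER_CUBIC))
E
```

```text
time: 8.12
position: [0.377, -0.2245, 0.0578]
tool_rot: [1.363, 1.092, -1.364]
ft_force: [0.2, 0.4, -0.2]
grip_width: 0.584
sg 1 ang [ -0.32   0.54 179.88]
sg -1 ang [ 0.35  0.2  -0.12]
t 8.2 pos [ 0.377  -0.2244  0.0578] shift cm [-0.12  0.09 -1.13] F [ 0.8 -0.1 -0.6] w 50.9 q [ 0.79  0.04 -0.32  2.14  0.02  0.96 -1.33]
```

View pics/side6.png

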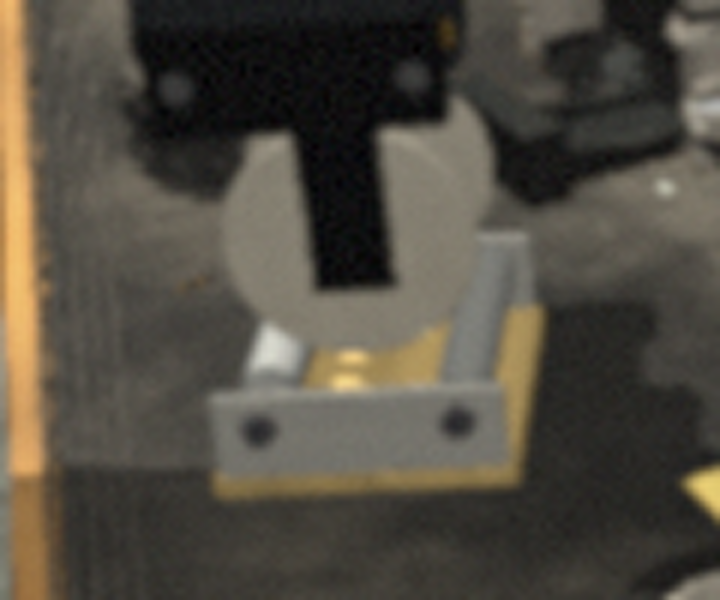

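The side view shows the spool centred at about column 355 above the rods, whose bolts are at columns 258 and 458. About 11 mm remains. I'll lower slowly and watch the force.

```bash
python3 -m handwheel '[{"xyz":[-0.1,0.1,-0.5],"angular":[0.3,0.2,0]},{"xyz":[0,0,-0.4],"angular":[0,0,0]},{"xyz":[0,0,0],"angular":[0,0,0]},{"xyz":[0,0,0],"angular":[0,0,0]}]'; python3 tgt.py .3758 -.2235 .0465 -12.4;python3 -m handwheel '[{"xyz":[0,0,-0.15],"angular":[0,0,0]},{"xyz":[0,0,0],"angular":[0,0,0]},{"xyz":[0,0,0],"angular":[0,0,0]}]'; python3 tgt.py .3758 -.2235 .0465 -12.4
```

```text
time: 8.58
position: [0.3774, -0.2243, 0.0498]
tool_rot: [1.365, 1.096, -1.364]
ft_force: [0.1, 0.0, -0.1]
grip_width: 0.582
sg 1 ang [ -0.26   0.23 179.89]
sg -1 ang [ 0.15  0.17 -0.11]
t 8.58 pos [ 0.3774 -0.2243  0.0498] shift cm [-0.16  0.08 -0.33] F [ 0.1  0.  -0.1] w 50.6 q [ 0.79  0.05 -0.32  2.14  0.02  0.95 -1.33]
time: 8.83
position: [0.3776, -0.2245, 0.0484]
tool_rot: [1.365, 1.095, -1.364]
ft_force: [0.3, -0.0, -0.4]
grip_width: 0.584
sg 1 ang [ -0.3    0.26 179.9 ]
sg -1 ang [ 0.16  0.19 -0.1 ]
t 8.83 pos [ 0.3776 -0.2245  0.0484] shift cm [-0.18  0.1  -0.19] F [ 0.3 -0.  -0.4] w 50.8 q [ 0.79  0.06 -0.32  2.14  0.02  0.94 -1.33]
```

```bash
for k in 1 ; do python3 -m handwheel '[{"xyz":[-0.15,0,-0.15],"angular":[0,0,0]},{"xyz":[0,0,0],"angular":[0,0,0]},{"xyz":[0,0,0],"angular":[0,0,0]}]'; done; python3 -m handwheel '[{"xyz":[0,0,-0.1],"angular":[0,0,0]},{"xyz":[0,0,0],"angular":[0,0,0]},{"xyz":[0,0,0],"angular":[0,0,0]}]'; python3 tgt.py .3758 -.2235 .0465 -12.4
```

```text
time: 9.08
position: [0.3767, -0.2248, 0.0473]
tool_rot: [1.365, 1.094, -1.363]
ft_force: [-0.5, 0.4, -0.9]
grip_width: 0.584
time: 9.33
position: [0.3772, -0.225, 0.0468]
tool_rot: [1.366, 1.092, -1.362]
ft_force: [0.6, -0.8, 0.3]
grip_width: 0.579
sg 1 ang [ -0.54   0.39 179.9 ]
sg -1 ang [ 0.25  0.34 -0.1 ]
t 9.33 pos [ 0.3772 -0.225   0.0468] shift cm [-0.14  0.15 -0.03] F [ 0.6 -0.8  0.3] w 50.4 q [ 0.79  0.06 -0.32  2.14  0.02  0.94 -1.33]
```

```bash
python3 -m handwheel '[{"xyz":[0,0,-0.2],"angular":[0,0,0]},{"xyz":[0,0,0],"angular":[0,0,0]},{"xyz":[0,0,0],"angular":[0,0,0]}]';  python3 -m handwheel '[{"xyz":[0,0,-0.15],"angular":[0,0,0]},{"xyz":[0,0,0],"angular":[0,0,0]},{"xyz":[0,0,0],"angular":[0,0,0]}]'; python3 - <<'E'
from h import *
import cv2
p=get_image('side')['pixels'];cv2.imwrite('pics/side7.png',cv2.resize(p[170:270,110:230],None,fx=6,fy=6,interpolation=cv2.INTER_CUBIC))
E
```

```text
time: 9.58
position: [0.3778, -0.2252, 0.0466]
tool_rot: [1.366, 1.092, -1.363]
ft_force: [-0.1, 0.5, -0.9]
grip_width: 0.585
time: 9.83
position: [0.3777, -0.2252, 0.0464]
tool_rot: [1.365, 1.092, -1.363]
ft_force: [-0.3, 0.3, -0.7]
grip_width: 0.588
```

View pics/side7.png

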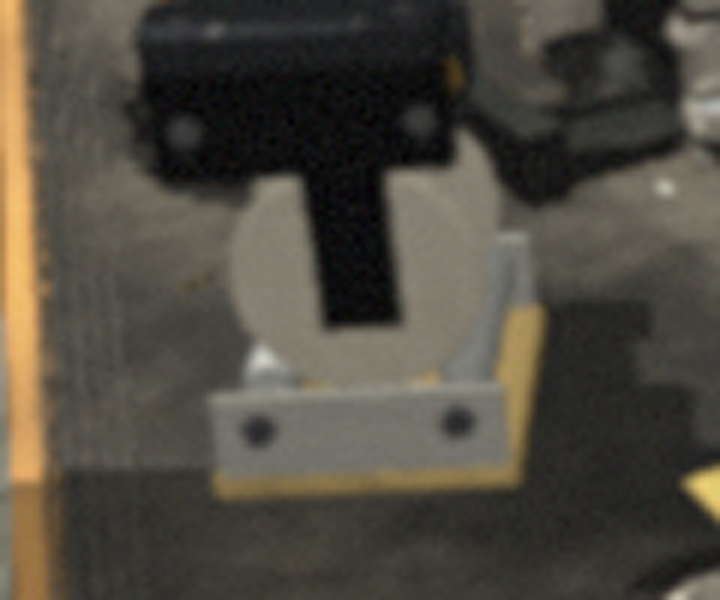

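```bash
python3 - <<'E'
from h import *
np.set_printoptions(precision=1,suppress=True)
i=get_image('side');ps=np.radians(-12.4);xd=np.array([np.cos(ps),np.sin(ps),0]);yd=np.array([-np.sin(ps),np.cos(ps),0])
for c in([.3758,-.2235,.057],[.3777,-.2252,.057],[.3777,-.2252,.060]):
    P=np.array([(proj(i,np.array(c)-.0255*yd+.035*(np.cos(k)*xd+np.sin(k)*np.array([0,0,1])))-[110,170])*6 for k in np.linspace(0,2*np.pi,200)])
    print(c,'left',P[:,0].min(),'right',P[:,0].max(),'bottom',P[:,1].max())
E
python3 -m handwheel '[{"xyz":[0,0,-0.3],"angular":[0,0,0]},{"xyz":[0,0,-0.1],"angular":[0,0,0]}]'; python3 tgt.py .3758 -.2235 .0465 -12.4
```

```text
[0.3758, -0.2235, 0.057] left 226.0302380104293 right 482.7674608212989 bottom 388.44742085765506
[0.3777, -0.2252, 0.057] left 233.52377416353744 right 490.5005443684059 bottom 390.14661799468564
[0.3777, -0.2252, 0.06] left 232.17125498007374 right 489.53190398662275 bottom 380.73630943953253
time: 10.1
position: [0.3782, -0.2253, 0.045]
tool_rot: [1.366, 1.092, -1.364]
ft_force: [-2.4, 1.3, 6.6]
grip_width: 0.584
sg 1 ang [ -0.43   0.43 179.97]
sg -1 ang [ 0.27  0.27 -0.03]
t 10.1 pos [ 0.3782 -0.2253  0.045 ] shift cm [-0.24  0.18  0.15] F [-2.4  1.3  6.6] w 50.8 q [ 0.79  0.06 -0.32  2.14  0.03  0.93 -1.33]
```

Contact, but Fx is −2.4 N, so the spool is leaning on the far rod. I'll shift about 2 mm towards the robot.

```bash
python3 -m handwheel '[{"xyz":[-0.25,0.05,0],"angular":[0,0,0]},{"xyz":[-0.1,0,-0.1],"angular":[0,0,0]},{"xyz":[0,0,-0.1],"angular":[0,0,0]}]'; python3 tgt.py .3758 -.2235 .0465 -12.4
```

```text
time: 10.35
position: [0.3782, -0.2258, 0.045]
tool_rot: [1.368, 1.085, -1.36]
ft_force: [-2.8, 1.2, 13.4]
grip_width: 0.583
sg 1 ang [ -1.05   0.66 179.98]
sg -1 ang [ 0.42  0.67 -0.02]
t 10.35 pos [ 0.3782 -0.2258  0.045 ] shift cm [-0.24  0.23  0.15] F [-2.8  1.2 13.4] w 50.7 q [ 0.79  0.06 -0.32  2.15  0.02  0.93 -1.33]
```

```bash
python3 - <<'E'
from h import *
import cv2
p=get_image('side')['pixels'];cv2.imwrite('pics/side8.png',cv2.resize(p[170:270,110:230],None,fx=6,fy=6,interpolation=cv2.INTER_CUBIC))
E
```

```text
(no output)
```

View pics/side8.png

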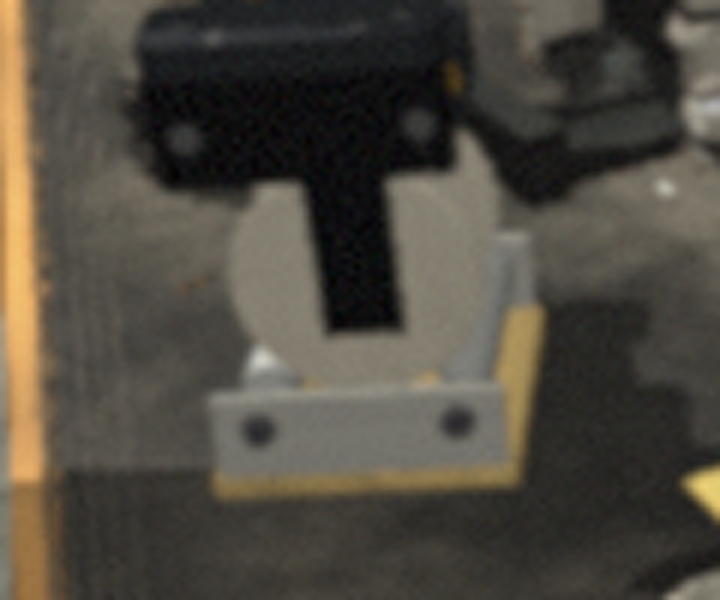

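The spool is seated: bottom edge at row 388, as predicted, and both rods are loaded with Fz at 13 N. I'll relax the press and then open the fingers.

```bash
python3 -m handwheel '[{"xyz":[0,0,0],"angular":[0,0,0]},{"xyz":[0,0,0],"angular":[0,0,0]}]'; python3 -m handwheel '[{"xyz":[0,0,0],"angular":[0,0,0]},{"xyz":[0,0,0],"angular":[0,0,0]},{"xyz":[0,0,0],"angular":[0,0,0]},{"xyz":[0,0,0],"angular":[0,0,0]},{"xyz":[0,0,0],"angular":[0,0,0]}]' 8; python3 tgt.py .3758 -.2235 .0465 -12.4; python3 - <<'E'
from h import *
import cv2
for n in('wrist','side'):
    p=get_image(n)['pixels'];cv2.imwrite(f'pics/{n}9.png',p if n=='wrist' else cv2.resize(p[170:270,110:230],None,fx=6,fy=6,interpolation=cv2.INTER_CUBIC))
E
```

```text
time: 10.57
position: [0.3781, -0.2258, 0.0451]
tool_rot: [1.368, 1.086, -1.36]
ft_force: [-0.0, 0.7, 4.0]
grip_width: 0.585
time: 10.98
position: [0.375, -0.2248, 0.0423]
tool_rot: [1.366, 1.092, -1.364]
ft_force: [0.3, 0.2, -0.3]
grip_width: 0.865
sg 1 ang [ -0.51   0.42 179.98]
sg -1 ang [ 0.27  0.32 -0.02]
t 10.98 pos [ 0.375  -0.2248  0.0423] shift cm [0.08 0.13 0.42] F [ 0.3  0.2 -0.3] w 75.3 q [ 0.79  0.06 -0.32  2.15  0.02  0.93 -1.33]
```

View pics/side9.png

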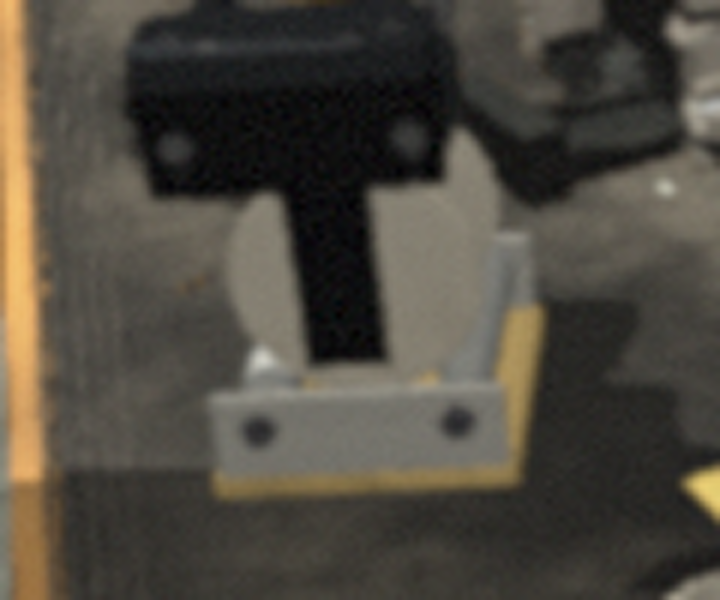

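View pics/wrist9.png

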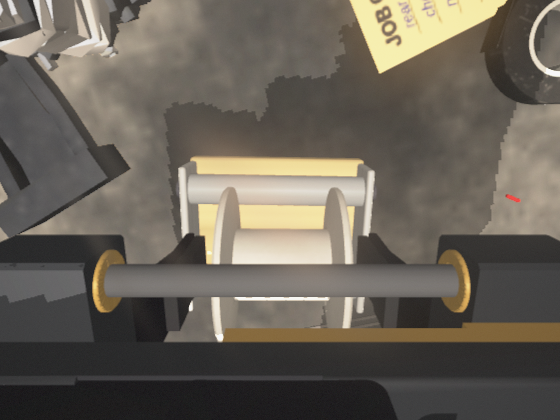

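The jaws are open to 75 mm and the spool stayed put, centred on the rods between the end plates. I'll retract straight up.

```bash
python3 -m handwheel '[{"xyz":[0,0,1],"angular":[0,0,0]},{"xyz":[0,0,1.5],"angular":[0,0,0]},{"xyz":[0,0,2],"angular":[0,0,0]},{"xyz":[0,0,2],"angular":[0,0,0]},{"xyz":[0,0,2],"angular":[0,0,0]}]'; python3 -m handwheel '[{"xyz":[0,0,2],"angular":[0,0,0]},{"xyz":[0,0,2],"angular":[0,0,0]},{"xyz":[0,0,2],"angular":[0,0,0]},{"xyz":[0,0,0],"angular":[0,0,0]},{"xyz":[0,0,0],"angular":[0,0,0]}]'; python3 - <<'E'
from h import *
import cv2
for n in('wrist','side'):
    p=get_image(n)['pixels'];cv2.imwrite(f'pics/{n}10.png',p if n=='wrist' else cv2.resize(p[130:290,110:410],(800,427),interpolation=cv2.INTER_CUBIC))
E
```

```text
time: 11.5
position: [0.3711, -0.2222, 0.1282]
tool_rot: [1.366, 1.103, -1.368]
ft_force: [0.0, -0.4, 0.2]
grip_width: 0.918
time: 11.92
position: [0.3734, -0.223, 0.1998]
tool_rot: [1.365, 1.091, -1.362]
ft_force: [0.1, -0.2, 0.1]
grip_width: 0.919
```

View pics/side10.png

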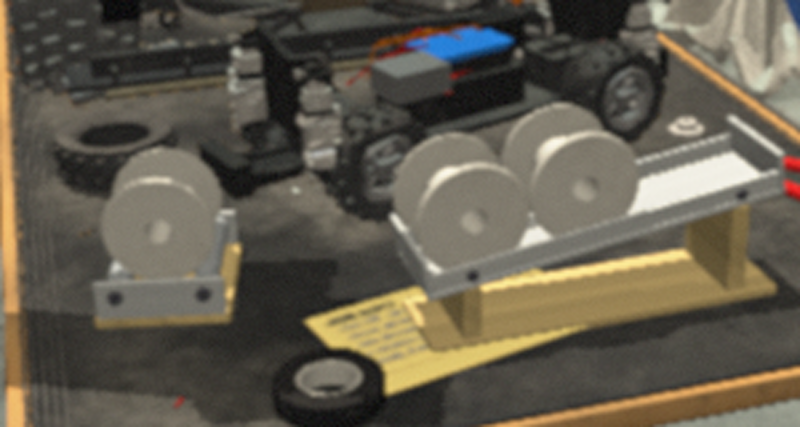

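View pics/wrist10.png

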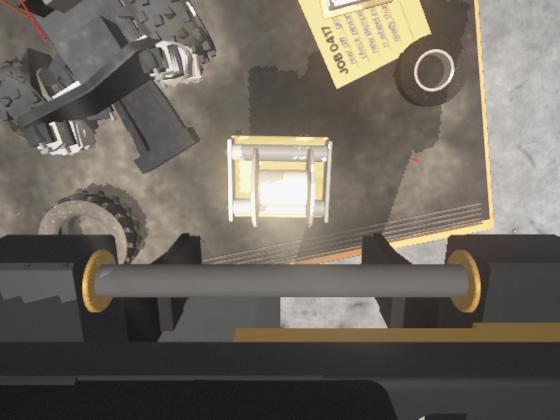

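The spool sits on both rods, bore at (160,230) in the side view and centred in the wrist view. The other two are in the lane, the next one at the lip with its bore at (474,220), and the tape roll hasn't moved. I'll hand it in.

```bash
python3 -c "
from bench import *
print(close_job())"
```

```text
the job is handed in; nothing more can be done
None
```

The front spool is on the cradle and the job is handed in, at about 12 s of the 38 s allowed. No verdict is reported.

- **What I did:** I gripped the front spool across its flanges (51 mm) and lifted it straight up. The two behind rolled down and the next one stopped at the lip. I then lowered the spool onto the rods, eased off the press, opened the gripper and backed off upward.
- **Seating check before release:** The wrist force read about 13 N upward. An earlier reading suggested the spool was leaning on the far rod. The tool barely moved when I shifted it to correct this. I judged both rods loaded because the sideways force (about 3 N) was small next to the upward force.
- **Last checks:** After release and retraction, the side and wrist pictures showed the spool still on both rods, its axle along them and clear of both end plates. The other two spools were in the lane, one at the lip, and the tape roll had not moved. The robot was about 14 cm above the cradle and touching nothing.
- **Disagreement:** The tool sat about 2 mm further from the robot at contact than my camera estimate of the cradle centre. That is within the calibration error, and the spool centred itself on the rods.

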